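# Lock a filter cartridge into its bayonet housing

## Robot

A 6-joint arm with a two-finger parallel gripper is mounted at the origin on a cart in front of the work surface, level with it; the furniture and walls round the work are solid. World frame = base frame: x ahead of the robot, y to its left, z up, the work surface at z = 0. Lengths are in m, angles in degrees, forces in N, time in s.
With the tool pointing down it reaches from about 0.3 to 0.75 m from the base axis. Payload 8.5 kg.
Tool frame: the origin (TCP) lies midway between the tips of the shut fingers; the grasp point (between the pads) lies 19 mm behind it (env.grip_depth is the distance from the TCP to the grasp point, in m); x points along the fingers, y is the direction in which the jaws open and shut, and the axes are right-handed (so a half turn about x gives the same grasp; the last joint's range is limited). The gripper opens to 85 mm and grips with 20 to 120 N. Pads are 22 mm wide; open, the fingers measure 114 mm over their backs; the gripper's body (76 mm by 85 mm) begins 54 mm behind the grasp point. The pads swing forward as they close: fully open they stand 13 mm farther back than shut.
Start: joints at [60.258, 21.807, 74.336, -0, 83.858, -12.336], TCP at [0.165, 0.525, 0.231] pointing down, gripper open.
Joint ranges: [-178.18, 178.18], [-50.72, 133.34], [12.68, 142.11], [-81.47, 261.47], [9.98, 163.14], [-165.26, 165.26]. Speed limits (degrees/s): [136.94, 136.94, 180, 180, 180, 180].

## Interface

Orientations are given as a 3x3 rotation matrix whose columns are the frame's x, y, z axes.
In Python, from rig import env gives the robot as it stands.
- The arm moves only by the tool play_rows, never from a script. Its arguments are lists of equal length, an entry for each row: "travel": the shift along the world's x, y, z in cm, a list of three; "rotation": the turn, a rotation vector about the world's x, y, z in rad, a list of three; "claw": the finger opening in cm, from 0 to 8.54. A call has 1 to 12 rows; each row shifts and turns the pose as measured when the row begins; what a row does not reach is not made up. A row lasts 1/12 s, in which the tool goes at most 41.7 mm and 7.16 degrees, less where a joint would pass 70% of its speed; a pose out of reach is approached as far as the arm can. A call is refused whole if a number of a shift passes 4.17 or a number of a turn 0.125, either way. A call with a gripper value outside its range is refused whole. The fingers move at their own pace and stop on an object; "squeeze" is the grip in N (left out, the last holds). Time passes only in rows, so rows that do not move let the fingers close. It gives the time, the measured TCP pose, the force and the opening at its end, in the units of the state.
- env.observe(): the state, without advancing time (a new reading comes with each control period).
- env.get_image(name): name is "side" or "top" or "wrist"; returns the picture (400x640x3 uint8, red, green, blue); there is no depth.
- env.camera_info(name): a dict with "vertical_fov" (degrees; the focal length in pixels is half the picture's height over the tangent of half this angle, whatever the lens; pixels are square), "cx", "cy" (the principal point, pixels), "eye" and "rotation" of the camera in the world. Camera axes: x right, y down, z forward; pixel columns grow to the right and rows downward; lengths in m; the calibration is good to about 2 mm. The wrist camera is an equidistant fisheye: a pixel r from the principal point sees the ray r / f radians off the axis. A picture is of the moment at which its call begins: read the wrist's pose just before it. camera_info takes no time and is no camera call; for the wrist camera it gives the pose at the moment of the call.
- env.close_job(): hands the job in, once; it reports no verdict.
The state is a dict: "time_s": time; "q": joint angles; "qvel": joint speeds; "joint_efforts": joint torques, N m; "position": TCP position; "tool_rot": TCP orientation; "ft_force": force on the tool from outside, world axes, zero at the start; "wrist_torque": the same for the moment, N m; "grip_width": finger opening in m.
Only numpy, scipy, OpenCV 4.12 (cv2) and the standard library are available. Lean on these libraries where they do the work, as an engineer would, in place of code of your own. Each camera call takes 0.05 s, during which the arm holds its last target.

## Task

Fit the filter cartridge into the round bayonet housing on the bench: lower its two pins through the slots until its foot rests lightly on the hidden gasket, then twist it clockwise (seen from above) so that the ramps draw it down onto the gasket, and stop when it clamps the gasket with about 15 N: firm enough to stay, never hard enough to crush it. Then let go. Leave the vial, the brass tee and the spare gauge where they are.

Things in the scene. Friction and masses are not known exactly. Their poses are not given: they have to be found in the camera images.
- cartridge_handle (a point): Centre of the cartridge's blue bar handle, 69 mm above the cartridge's foot, on its axis. The bar is 56 mm long (this point's x), 12 mm thick (y) and upright, from 46 to 84 mm above the foot; grip it across its thickness. Half a turn makes no difference. z points up the axis.
- cartridge: Filter cartridge standing upright on the bench, about 250 g. Origin at the centre of its foot's underside, axes as the handle's. White round body 37.6 mm in diameter up to 39 mm, foot tapered to 32 mm across at the bottom; blue flange 51 mm in diameter from 39 to 46 mm above the foot.
- cartridge_pins (a point): Centre of the two steel pins, on the axis 18 mm above the foot. The pins stick out sideways along +x and -x, in line with the handle bar; 7 mm in diameter, ends 26.5 mm from the axis.
- housing: Round aluminium bayonet housing fixed to the bench, 80 mm in diameter, base 96 mm, with brass tube ports along its y axis to 61 mm from the axis. Origin on its axis at bench level; z up. Bore 40 mm in diameter. Two slots for the pins, 36 degrees wide, reach 30 mm from the axis on its +x and -x sides, marked by red lines on the rim.
- socket_mouth (a point): Centre of the housing's mouth at the rim, 62 mm above the bench; axes as the housing.
- ramp_start (a point): On the housing's axis, 54.5 mm above the bench: height of the ramps' underside where they begin, at the clockwise edge of each slot (18 degrees from its centre). Turning clockwise seen from above, they fall 6.5 mm per radian for 84 degrees, down to a solid stop. The other edge of each slot is a solid stop too. Friction about 0.5 (85 to 120 percent): a tightened cartridge stays put.
- seat: Steel seat in the bottom of the housing, origin on the axis 9 mm above the bench. It carries the black gasket, 24 mm across, that the foot presses on. The gasket's top is 27 to 32 mm above the bench, different each time and not measured. It yields about 16 N per mm; over 32 N crushes it.
- gasket_about (a point): Middle of the gasket heights, on the axis 29.5 mm above the bench. With the foot just touching the gasket the pins turn freely until the ramps meet them, 26 to 70 degrees from the slot's centre by gasket height: held level, the hand then feels a growing downward pull, 1 to 2 N within 0.05 rad. About 0.18 rad past that meeting, going down with the ramps, the gasket bears about 15 N (9 to 21 N is good).
- vial: Upright glass vial with a blue cap, 23 mm in diameter, 52 mm tall; bystander. Origin at its underside.
- tee: Brass tube tee lying on the bench, 32 x 44 x 16 mm; bystander.
- gauge: Spare pressure gauge lying face up, 75 x 58 x 30 mm; bystander.
Not all that is in view belongs to the job. Of the things like the cartridge, leave any that is brown or orange; of the rest the smaller one is meant.

How it is judged:
By the outcome, as a careful person would: the job done as asked, in the order asked, and still so for the second after the job is handed in, with the robot touching nothing.
It also fails if it takes over 72 s, if anything falls off the work surface, if the arm or the gripper's body presses on something with over 40 N, if the wrist force passes 120 N, or if a joint passes its speed limit or range.

## Working session

There is one attempt and no reset: what is moved stays moved. The work goes in short steps, Python scripts to look and compute and a tool call to move; the robot and the scene stay as the last step left them, time stands still between calls to the robot, and variables do not carry over. Pictures are saved under pics/ and viewed, and the job is handed in when it is done.

Besides the shell and the picture viewer there is one more tool, called after ">>>" in YAML: its name, and indented under it one key for each argument. play_rows: Moves the arm, as the interface text tells. Its arguments: {"type":"object","properties":{"travel":{"type":"array","items":{"type":"array","items":{"type":"number"}}},"rotation":{"type":"array","items":{"type":"array","items":{"type":"number"}}},"claw":{"type":"array","items":{"type":"number"}},"squeeze":{"type":"number"}},"required":["travel","rotation","claw"]}

```bash
ls; mkdir -p pics
python3 - <<'E'
from rig import env
import cv2
o=env.observe();print(o)
for n in ("side","top","wrist"):
    print(n,env.camera_info(n))
    cv2.imwrite(f"pics/{n}0.png",env.get_image(n)[:,:,::-1])
print(env.grip_depth)
E
```

```text
pics
{'time_s': 0.0, 'q': array([ 6.02590167e+01,  2.18411097e+01,  7.43862424e+01, -2.71049644e-04,
        8.38566372e+01, -1.23373402e+01]), 'qvel': array([ 0.00271515,  0.01850578, -0.01180913,  0.02839351, -0.05863367,
       -0.0448856 ]), 'joint_efforts': array([ 1.29403314e-03, -4.48472750e+01, -2.31279552e+01, -7.96737004e-05,
        4.77056281e-03,  1.73741870e-05]), 'position': array([0.164373  , 0.52455276, 0.23070189]), 'tool_rot': array([[-7.23113671e-04,  2.99100461e-01,  9.54221353e-01],
       [-1.27513022e-03,  9.54220551e-01, -2.99101176e-01],
       [-9.99998926e-01, -1.43304064e-03, -3.08617888e-04]]), 'ft_force': array([-0.74643387, -0.3915799 , -0.06846609]), 'wrist_torque': array([-0.01521226,  0.06562447, -0.0268155 ]), 'grip_width': 0.08540328786176006}
side {'vertical_fov': 43.22002670643105, 'cx': 320.00763670894645, 'cy': 204.94821797204483, 'eye': array([ 0.30155582, -0.66939922,  0.65331838]), 'rotation': array([[ 0.90809177, -0.25921831,  0.3289    ],
       [-0.41847293, -0.59134503,  0.68934133],
       [ 0.01580348, -0.76362093, -0.6454714 ]])}
top {'vertical_fov': 44.85492215269032, 'cx': 316.8939287904752, 'cy': 197.67076697110096, 'eye': array([ 0.49199738, -0.08122195,  0.94700551]), 'rotation': array([[-0.01207048, -0.99218255,  0.12420985],
       [-0.99972326,  0.01448291,  0.01853758],
       [-0.02019159, -0.12395172, -0.99208279]])}
wrist {'vertical_fov': 65.70646984690485, 'cx': 317.7949428272523, 'cy': 202.09261284809546, 'eye': array([0.08546196, 0.5502955 , 0.37231616]), 'rotation': array([[ 0.2997345 ,  0.90275042,  0.30854644],
       [ 0.95402093, -0.28300941, -0.0987408 ],
       [-0.00181675,  0.32395579, -0.94607048]])}
0.0187
```

View pics/side0.png

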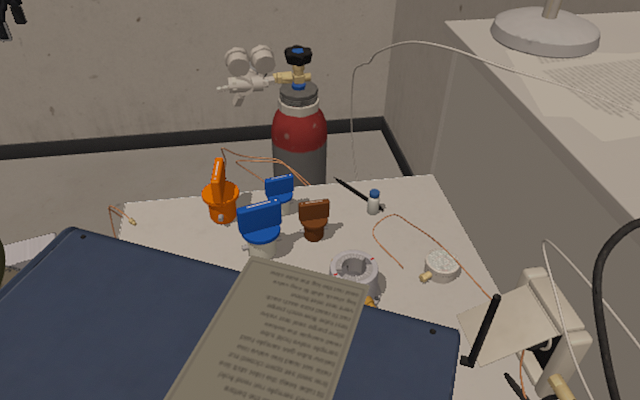

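View pics/top0.png

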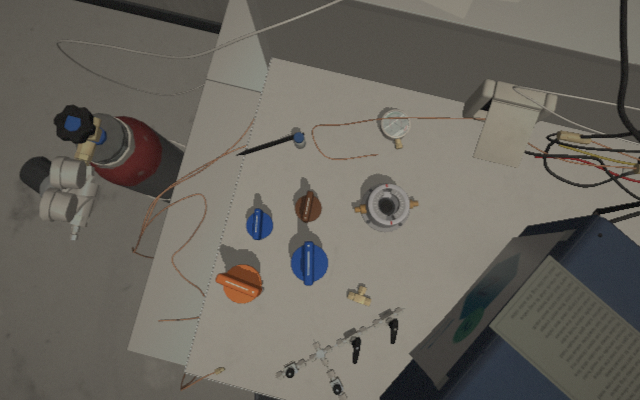

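View pics/wrist0.png

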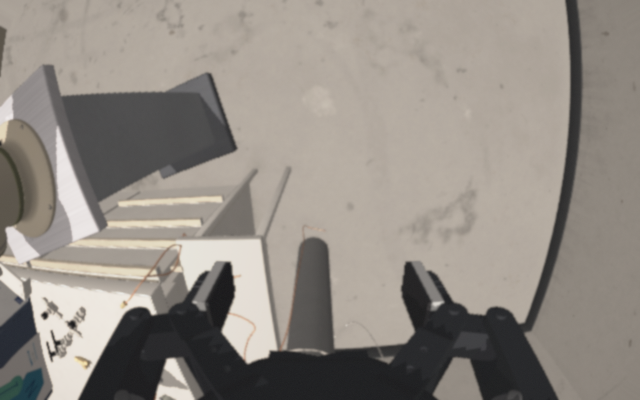

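Top view: the small blue cartridge is at (259,224) with the bigger blue decoy at (309,263), and brown and orange ones nearby. The housing is at (388,205). Next step is to measure.

```bash
cat > h.py <<'E'
import numpy as np, cv2
from rig import env
def ray(info,u,v,fish=False):
    f=200/np.tan(np.radians(info['vertical_fov'])/2)
    x,y=(u-info['cx']),(v-info['cy'])
    if fish:
        r=np.hypot(x,y); t=r/f
        d=np.array([np.sin(t)*x/r,np.sin(t)*y/r,np.cos(t)]) if r>0 else np.array([0,0,1.])
    else: d=np.array([x/f,y/f,1.])
    return np.array(info['eye']),np.array(info['rotation'])@d
def onz(info,u,v,z,fish=False):
    e,d=ray(info,u,v,fish); return e+d*(z-e[2])/d[2]
def proj(info,p,fish=False):
    f=200/np.tan(np.radians(info['vertical_fov'])/2)
    c=np.array(info['rotation']).T@(np.array(p)-info['eye'])
    if fish:
        r=np.hypot(c[0],c[1]);t=np.arctan2(r,c[2]);return info['cx']+f*t*c[0]/r,info['cy']+f*t*c[1]/r
    return info['cx']+f*c[0]/c[2],info['cy']+f*c[1]/c[2]
E
python3 - <<'E'
from h import *
T=env.camera_info('top')
a=cv2.imread('pics/top0.png')
c=a[150:310,190:430]
cv2.imwrite('pics/crop0.png',cv2.resize(c,None,fx=3.3,fy=3.3,interpolation=cv2.INTER_CUBIC))
hsv=cv2.cvtColor(a,cv2.COLOR_BGR2HSV)
m=cv2.inRange(hsv,(100,120,40),(125,255,255))
n,l,s,ce=cv2.connectedComponentsWithStats(m)
for i in range(1,n):
    if s[i,4]>30: print(s[i],ce[i],onz(T,*ce[i],0.046))
print(onz(T,388,205,.062),onz(T,300,140,.05),onz(T,359,296,.01),onz(T,396,123,.02))
S=env.camera_info('side')
for p in ((355,268),(378,300)): print(onz(S,*p,.062))
E
```

```text
[ 64 115  17  16 202] [ 72.05445545 122.95544554] [0.75711374 0.40675635 0.046     ]
[ 96 131  10  14  57] [102.07017544 138.21052632] [0.72593066 0.34693912 0.046     ]
[294 134   9   9  40] [297.85  137.875] [ 0.72012807 -0.02948798  0.046     ]
[247 209  26  31 535] [259.29906542 224.69719626] [0.55556098 0.04369374 0.046     ]
[ 291  242   37   43 1037] [309.17839923 262.78109932] [ 0.48403387 -0.04869784  0.046     ]
[ 0.58736888 -0.19480037  0.062     ] [ 0.71492259 -0.03376672  0.05      ] [ 0.42011631 -0.14135273  0.01      ] [ 0.75324095 -0.22070466  0.02      ]
[ 0.58889823 -0.20058366  0.062     ]
[ 0.59022722 -0.27143267  0.062     ]
```

View pics/crop0.png

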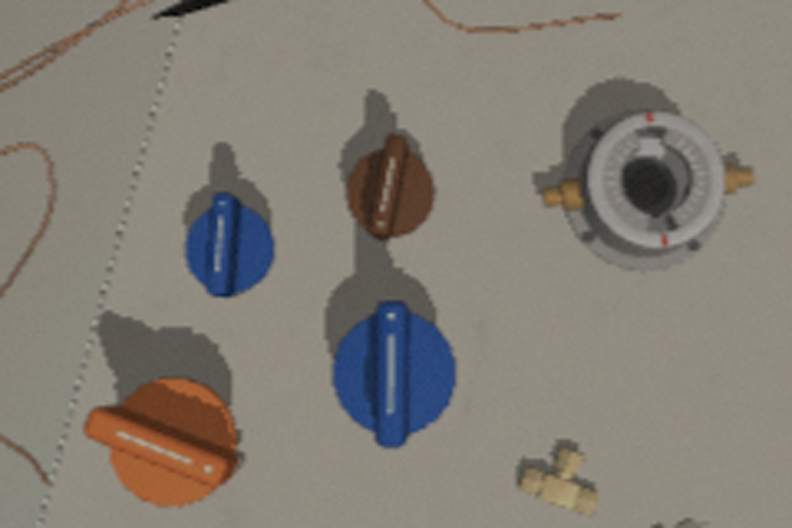

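>>> play_rows:
  travel:
    - [2.3,-3,0]
    - [2.3,-3,0]
    - [2.3,-3,0]
    - [2.3,-3,0]
    - [2.3,-3,0]
    - [2.3,-3,0]
    - [2.3,-3,0]
    - [2.3,-3,0]
    - [2.3,-3,0]
    - [2.3,-3,0]
    - [2.3,-3,0]
    - [2.3,-3,0]
  rotation:
    - [0,0,0.03]
    - [0,0,0.03]
    - [0,0,0.03]
    - [0,0,0.03]
    - [0,0,0.03]
    - [0,0,0.03]
    - [0,0,0.03]
    - [0,0,0.03]
    - [0,0,0.03]
    - [0,0,0.03]
    - [0,0,0.03]
    - [0,0,0.03]
  claw: [8.5,8.5,8.5,8.5,8.5,8.5,8.5,8.5,8.5,8.5,8.5,8.5]

```text
time_s: 1.15
position: [0.4434, 0.1505, 0.2285]
tool_rot: [[-0.003, -0.085, 0.996], [-0.003, 0.996, 0.085], [-1.0, -0.002, -0.004]]
ft_force: [0.9, 0.3, 0.5]
grip_width: 0.0852
```

>>> play_rows:
  travel:
    - [2.8,-2.7,-0.4]
    - [2.8,-2.7,-0.4]
    - [2.8,-2.7,-0.4]
    - [2.8,-2.6,-0.4]
    - [0,0,0]
    - [0,0,0]
  rotation:
    - [0,0,0]
    - [0,0,0]
    - [0,0,0]
    - [0,0,0]
    - [0,0,0]
    - [0,0,0]
  claw: [8.5,8.5,8.5,8.5,8.5,8.5]

```text
time_s: 1.65
position: [0.5627, 0.0299, 0.2097]
tool_rot: [[-0.005, -0.079, 0.997], [-0.003, 0.997, 0.079], [-1.0, -0.003, -0.005]]
ft_force: [-1.7, 0.7, 0.0]
grip_width: 0.0849
```

Run:
```python
from h import *
o=env.observe();print(o['position'],o['tool_rot'][:,1],o['ft_force'])
W=env.camera_info('wrist');print(W)
a=env.get_image('wrist')[:,:,::-1].copy();cv2.imwrite('pics/w1.png',a)
```

```text
[0.56269799 0.02989284 0.20974597] [-0.07882716  0.99688477 -0.00265181] [-1.65352321  0.72419463  0.01055943]
{'vertical_fov': 65.70646984690485, 'cx': 317.7949428272523, 'cy': 202.09261284809546, 'eye': array([0.48077881, 0.02431464, 0.35169298]), 'rotation': array([[-0.07819403,  0.94464845,  0.31862988],
       [ 0.99693271,  0.07514907,  0.02185837],
       [-0.00329627,  0.31936174, -0.94762715]])}
```

View pics/w1.png

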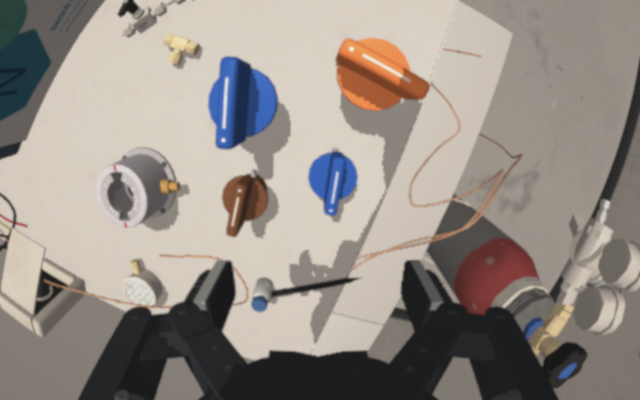

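The wrist view shows the small cartridge at (333,180), with its bar running from (340,155) to (332,212), and the housing rim at (123,195). I'll measure both, rectifying the fisheye onto horizontal planes.

```bash
cat >> h.py <<'E'
def ortho(img,info,z,cx,cy,half=0.06,ppm=5,fish=False):
    # top-down map of plane z: image right=-y, up=+x, ppm px per mm
    n=int(2*half*1000*ppm); g=(np.arange(n)+.5)/(1000*ppm)-half
    Y,X=np.meshgrid(-g,-g); P=np.stack([cx+X,cy+Y,np.full_like(X,z)],-1)
    c=(P-info['eye'])@np.array(info['rotation']); f=200/np.tan(np.radians(info['vertical_fov'])/2)
    r=np.hypot(c[...,0],c[...,1]); k=f*np.arctan2(r,c[...,2])/r if fish else f/c[...,2]
    return cv2.remap(img,(info['cx']+k*c[...,0]).astype(np.float32),(info['cy']+k*c[...,1]).astype(np.float32),cv2.INTER_CUBIC)
E
cat > m.py <<'E'
from h import *
import sys
def bluefit(img,info,u0,v0,fish):
    hsv=cv2.cvtColor(img,cv2.COLOR_BGR2HSV)
    m=cv2.inRange(hsv,(100,120,30),(125,255,255))
    n,l,s,ce=cv2.connectedComponentsWithStats(m)
    i=min((i for i in range(1,n) if s[i,4]>150),key=lambda i:np.hypot(*(ce[i]-(u0,v0))))
    return (l==i).astype(np.uint8)*255,ce[i]
E
python3 - <<'E'
from m import *
o=env.observe()
W=env.camera_info('wrist');T=env.camera_info('top')
a=cv2.imread('pics/w1.png');t=cv2.imread('pics/top0.png')
A=ortho(a,W,.084,.5556,.0437,fish=True);B=ortho(t,T,.084,.5556,.0437)
cv2.imwrite('pics/o1.png',cv2.resize(np.hstack([A,B]),(800,400)))
A=ortho(a,W,.046,.5556,.0437,fish=True);B=ortho(t,T,.046,.5556,.0437)
cv2.imwrite('pics/o1b.png',cv2.resize(np.hstack([A,B]),(800,400)))
A=ortho(a,W,.062,.587,-.197,fish=True);B=ortho(t,T,.062,.587,-.197)
cv2.imwrite('pics/o2.png',cv2.resize(np.hstack([A,B]),(800,400)))
E
```

```text
(no output)
```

View pics/o1.png

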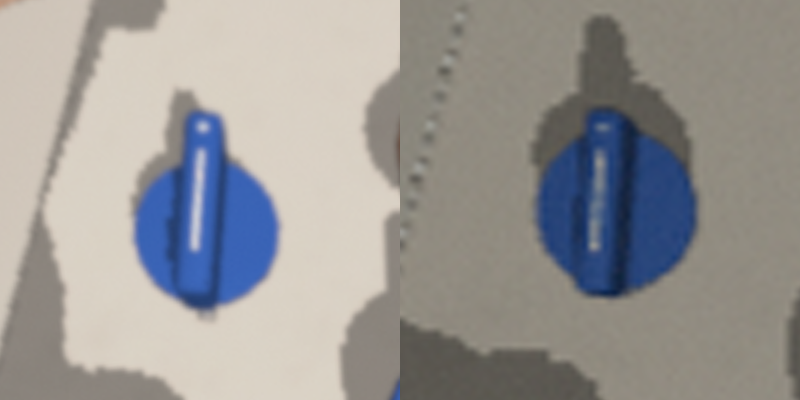

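View pics/o1b.png

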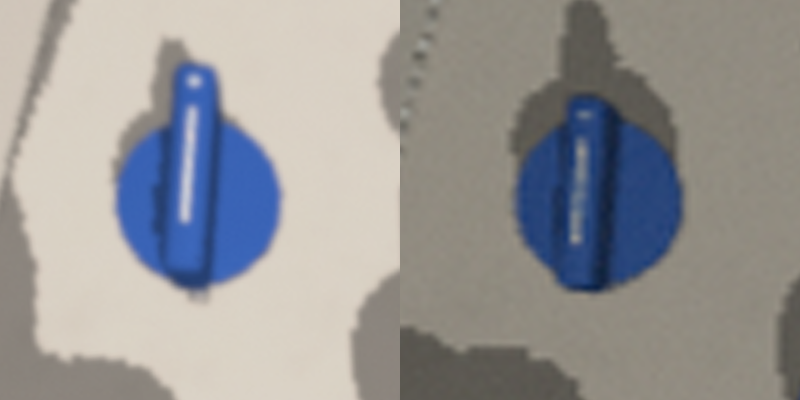

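View pics/o2.png

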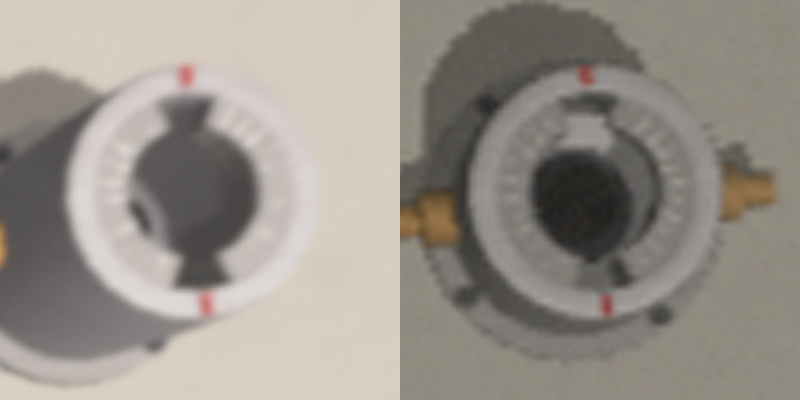

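```bash
cat > hs.py <<'E'
from h import *
def housing(a,info,fish,c=(.5899,-.1953)):
    A=ortho(a,info,.062,*c,half=.05,ppm=8,fish=fish)
    b,g,r=[A[...,i].astype(int) for i in range(3)]
    m=((r-np.maximum(b,g))>50).astype(np.uint8)
    n,l,s,ce=cv2.connectedComponentsWithStats(m)
    P=[]
    for i in range(1,n):
        if s[i,4]>200:
            q=np.array([c[0]+.05-ce[i][1]/8000,c[1]+.05-ce[i][0]/8000]); P.append(q); print('red',s[i],q)
    if len(P)==2:
        d=P[0]-P[1]
        if d[0]<0:d=-d
        print('mid',(P[0]+P[1])/2,'len',np.linalg.norm(d),'yaw',np.degrees(np.arctan2(d[1],d[0])))
    return A
E
python3 - <<'E'
from hs import *
a=cv2.imread('pics/w1.png');t=cv2.imread('pics/top0.png')
A=housing(a,env.camera_info('wrist'),True);B=housing(t,env.camera_info('top'),False)
for i in (A,B):
    cv2.circle(i,(400,400),304,(0,255,0),1);cv2.circle(i,(400,400),160,(0,255,0),1);cv2.circle(i,(400,400),240,(0,255,255),1)
cv2.imwrite('pics/o3.png',cv2.resize(np.hstack([A,B]),(800,400),interpolation=cv2.INTER_AREA))
E
```

```text
red [ 366  102   31   45 1104] [ 0.62443702 -0.19298071]
red [ 415  651   29   46 1079] [ 0.55574384 -0.19902139]
mid [ 0.59009043 -0.19600105] len 0.06895827594731446 yaw 5.02549678542437
red [367 106  26  38 688] [ 0.62430098 -0.19262522]
red [421 656  19  41 625] [ 0.555348  -0.1990498]
mid [ 0.58982449 -0.19583751] len 0.06925163432579969 yaw 5.323072966177943
```

View pics/o3.png

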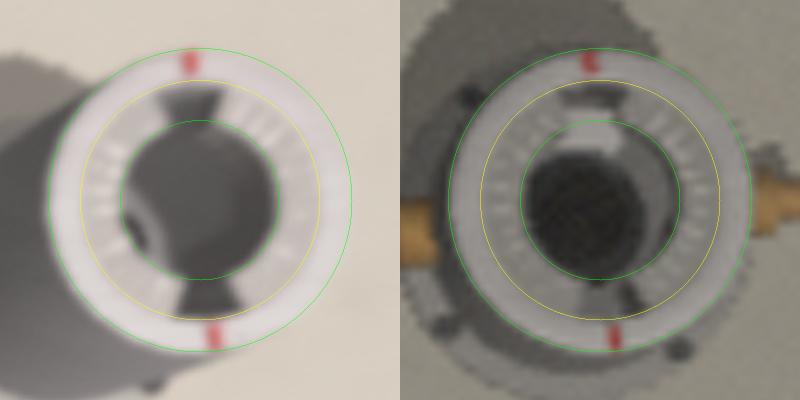

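>>> play_rows:
  travel:
    - [-0.4,0.7,-1]
    - [-0.4,0.7,-1.5]
    - [0,0,-2]
    - [0,0,-2]
    - [0,0,-1]
    - [0,0,0]
  rotation:
    - [0.003,-0.005,-0.05]
    - [0,0,-0.05]
    - [0,0,-0.05]
    - [0,0,0]
    - [0,0,0]
    - [0,0,0]
  claw: [6,6,6,6,6,6]

```text
time_s: 2.2
position: [0.55, 0.0502, 0.1343]
tool_rot: [[0.003, 0.072, 0.997], [-0.0, 0.997, -0.072], [-1.0, -0.0, 0.003]]
ft_force: [0.1, 0.3, 0.2]
grip_width: 0.0598
```

Run:
```python
from m import *
o=env.observe();print(o['position'],o['tool_rot'],np.degrees(np.arctan2(o['tool_rot'][1,1],o['tool_rot'][0,1])))
W=env.camera_info('wrist')
a=env.get_image('wrist')[:,:,::-1].copy();cv2.imwrite('pics/w2.png',a)
c=(.555,.0437)
A=ortho(a,W,.084,*c,fish=True);B=ortho(a,W,.046,*c,fish=True)
for i in (A,B): cv2.circle(i,(300,300),127,(0,255,0),1); cv2.line(i,(300,0),(300,600),(0,255,0),1);cv2.line(i,(0,300),(600,300),(0,255,0),1)
cv2.imwrite('pics/o4.png',cv2.resize(np.hstack([A,B]),(800,400)))
```

```text
[0.55002278 0.05020393 0.13429243] [[ 2.96722047e-03  7.23759574e-02  9.97373008e-01]
 [-3.12710898e-04  9.97377417e-01 -7.23753470e-02]
 [-9.99995549e-01 -9.71357973e-05  2.98207144e-03]] 85.8495341415192
```

View pics/o4.png

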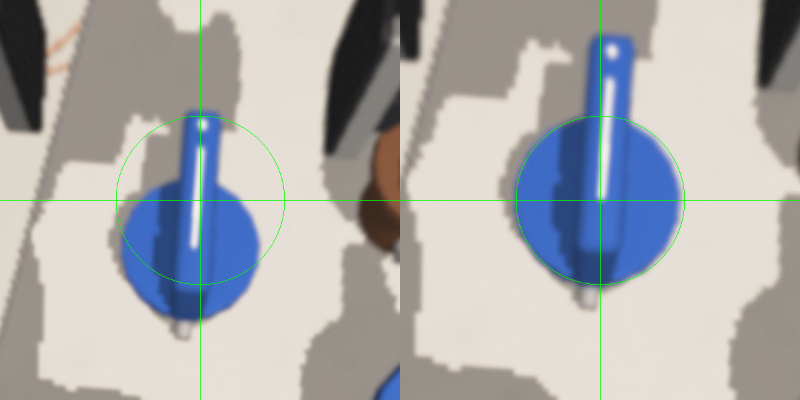

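Flange and bar are centred on (0.555, 0.044), and the bar yaw is about −4°. Descending to grasp.

>>> play_rows:
  travel:
    - [0.25,-0.3,-0.6]
    - [0.2,-0.3,-1.2]
    - [0,0,-1.5]
    - [0,0,-1.5]
    - [0,0,-1.2]
    - [0,0,-0.4]
    - [0,0,0]
  rotation:
    - [0,0.003,0]
    - [0,0,0]
    - [0,0,0]
    - [0,0,0]
    - [0,0,0]
    - [0,0,0]
    - [0,0,0]
  claw: [6,6,6,6,6,6,6]

```text
time_s: 2.83
position: [0.5577, 0.0453, 0.075]
tool_rot: [[0.013, 0.068, 0.998], [-0.002, 0.998, -0.068], [-1.0, -0.001, 0.013]]
ft_force: [0.5, -0.1, 0.6]
grip_width: 0.0602
```

>>> play_rows:
  travel:
    - [-0.2,-0.1,-0.8]
    - [-0.1,0,-0.8]
    - [0,0,-0.5]
    - [0,0,0]
    - [0,0,0]
  rotation:
    - [0.002,0.008,0]
    - [0,0.005,0]
    - [0,0,0]
    - [0,0,0]
    - [0,0,0]
  claw: [6,6,6,6,6]

```text
time_s: 3.25
position: [0.5557, 0.0441, 0.0545]
tool_rot: [[0.003, 0.067, 0.998], [-0.0, 0.998, -0.067], [-1.0, -0.0, 0.003]]
ft_force: [-0.3, 0.4, 0.2]
grip_width: 0.0601
```

```bash
cat > st.py <<'E'
from h import *
o=env.observe();R=o['tool_rot'];print(round(o['time_s'],2),(o['position']*100).round(3),'x',R[:,0].round(4),'yaw',np.degrees(np.arctan2(R[1,1],R[0,1])).round(2),'F',o['ft_force'].round(2),'T',o['wrist_torque'].round(2),'w',round(o['grip_width']*100,2),'q',o['q'].round(1))
E
python3 st.py
```

```text
3.25 [55.57   4.412  5.447] x [ 3.1e-03 -5.0e-04 -1.0e+00] yaw 86.13 F [-0.34  0.35  0.18] T [0.   0.01 0.03] w 6.01 q [ -7.6  33.3  87.3  -0.   59.2 -93.8]
```

>>> play_rows:
  travel:
    - [0,0,-0.35]
    - [0,0,0]
    - [0,0,0]
    - [0,0,0]
    - [0,0,0]
    - [0,0,0]
    - [0,0,0]
    - [0,0,0]
  rotation:
    - [0,0.003,0]
    - [0,0,0]
    - [0,0,0]
    - [0,0,0]
    - [0,0,0]
    - [0,0,0]
    - [0,0,0]
    - [0,0,0]
  claw: [6,4,1,1,1,1,1,1]
  squeeze: 70

```text
time_s: 3.92
position: [0.5563, 0.0441, 0.0515]
tool_rot: [[0.002, 0.067, 0.998], [-0.001, 0.998, -0.067], [-1.0, -0.001, 0.002]]
ft_force: [0.4, -0.7, -0.8]
grip_width: 0.0112
```

```bash
python3 st.py
```

```text
3.92 [55.627  4.406  5.15 ] x [ 1.6e-03 -7.0e-04 -1.0e+00] yaw 86.14 F [ 0.38 -0.65 -0.76] T [ 0.   -0.02 -0.02] w 1.12 q [ -7.6  33.6  87.3  -0.   59.  -93.7]
```

>>> play_rows:
  travel:
    - [0,0,0.6]
    - [0,0,1.5]
    - [0,0,2]
    - [0,0,2]
    - [0,0,2]
    - [0,0,2]
    - [0,0,1.5]
    - [0,0,0]
    - [0,0,0]
  rotation:
    - [0,0,0]
    - [0,0,0]
    - [0,0,0]
    - [0,0,0]
    - [0,0,0]
    - [0,0,0]
    - [0,0,0]
    - [0,0,0]
    - [0,0,0]
  claw: [1,1,1,1,1,1,1,1,1]

```text
time_s: 4.67
position: [0.5527, 0.0447, 0.1725]
tool_rot: [[-0.006, 0.067, 0.998], [0.0, 0.998, -0.067], [-1.0, 0.0, -0.006]]
ft_force: [-1.0, 0.6, -2.9]
grip_width: 0.0114
```

```bash
python3 st.py
```

```text
4.67 [55.265  4.465 17.252] x [-6.4e-03  5.0e-04 -1.0e+00] yaw 86.14 F [-0.95  0.64 -2.86] T [0.01 0.06 0.  ] w 1.14 q [ -7.6  25.2  79.   -0.   76.1 -93.7]
```

>>> play_rows:
  travel:
    - [0.2,-1.5,0]
    - [0.5,-3,0]
    - [0.5,-3,0]
    - [0.5,-3,0]
    - [0.5,-3,0]
    - [0.5,-3,0]
    - [0.5,-2.5,0]
    - [0.2,-1.5,0]
    - [0,0,0]
    - [0,0,0]
    - [0,0,0]
  rotation:
    - [0,-0.003,0.02]
    - [0,-0.003,0.02]
    - [0,0,0.02]
    - [0,0,0.02]
    - [0,0,0.02]
    - [0,0,0.02]
    - [0,0,0.02]
    - [0,0,0.015]
    - [0,0,0]
    - [0,0,0]
    - [0,0,0]
  claw: [1,1,1,1,1,1,1,1,1,1,1]

```text
time_s: 5.58
position: [0.581, -0.167, 0.1579]
tool_rot: [[-0.022, -0.097, 0.995], [0.009, 0.995, 0.097], [-1.0, 0.011, -0.021]]
ft_force: [0.3, 0.7, -2.7]
grip_width: 0.0113
```

```bash
python3 st.py
```

```text
5.58 [ 58.105 -16.698  15.787] x [-0.0225  0.0092 -0.9997] yaw 95.57 F [ 0.35  0.71 -2.67] T [ 0.04 -0.04  0.06] w 1.13 q [-2.720e+01  3.120e+01  7.090e+01 -1.000e-01  7.930e+01 -1.227e+02]
```

>>> play_rows:
  travel:
    - [0.3,-1,-0.2]
    - [0.4,-1,-0.2]
    - [0.2,-0.7,-0.2]
    - [0,0,0]
    - [0,0,0]
  rotation:
    - [-0.005,-0.01,0]
    - [-0.004,-0.01,-0.005]
    - [0,0,0]
    - [0,0,0]
    - [0,0,0]
  claw: [1,1,1,1,1]

```text
time_s: 6.0
position: [0.5907, -0.1933, 0.1502]
tool_rot: [[-0.002, -0.095, 0.995], [0.001, 0.995, 0.095], [-1.0, 0.001, -0.002]]
ft_force: [0.4, -0.3, -1.5]
grip_width: 0.011
```

```bash
python3 st.py
```

```text
6.0 [ 59.066 -19.331  15.017] x [-2.2e-03  7.0e-04 -1.0e+00] yaw 95.44 F [ 0.42 -0.34 -1.47] T [-0.04  0.02  0.04] w 1.1 q [ -29.    32.6   69.5   -0.    78.  -124.4]
```

Run:
```python
from h import *
for n in('side','wrist'):
    a=env.get_image(n)[:,:,::-1].copy();cv2.imwrite(f'pics/{n}3.png',a)
    if n=='side': c=cv2.resize(a[150:330,280:480],None,fx=3,fy=3,interpolation=cv2.INTER_CUBIC)
cv2.imwrite('pics/side3c.png',c)
```

```text
(no output)
```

View pics/side3c.png

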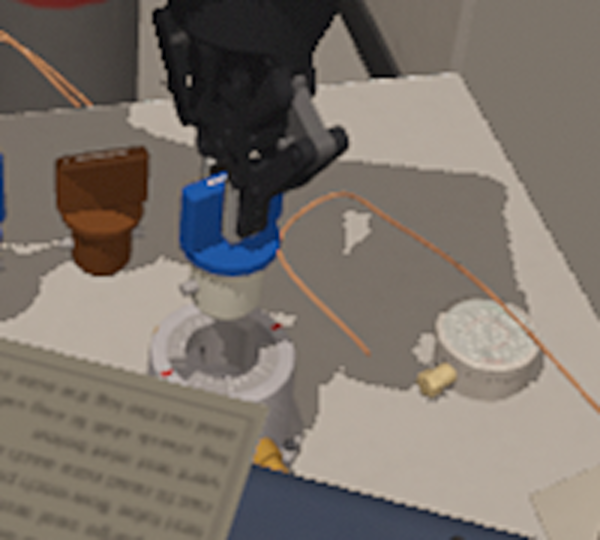

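View pics/wrist3.png

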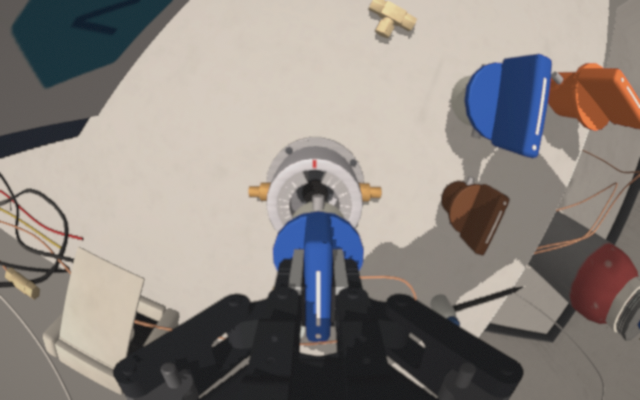

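Run:
```python
from h import *
o=env.observe();W=env.camera_info('wrist');p=o['position']
a=cv2.imread('pics/wrist3.png')
y=o['tool_rot'][:,1]; bar=np.array([y[1],-y[0]])
c=p[:2]-.0013*bar
print(p,c)
A=ortho(a,W,p[2]-.0055,*c,half=.05,ppm=6,fish=True);B=ortho(a,W,p[2]+.0325,*c,half=.05,ppm=6,fish=True)
cv2.circle(A,(300,300),153,(0,255,0),1)
for i in(A,B):
  for s in(-168,168):
    d=bar*s; q=(int(300-d[1]),int(300-d[0])); cv2.line(i,(300,300),q,(0,255,255),1)
cv2.imwrite('pics/o5.png',cv2.resize(np.hstack([A,B]),(800,400)))
cv2.imwrite('pics/o6.png',ortho(a,W,.062,.59,-.1957,half=.05,ppm=4,fish=True))
```

```text
[ 0.59056211 -0.1931007   0.15027894] [ 0.58926799 -0.19322421]
```

View pics/o5.png

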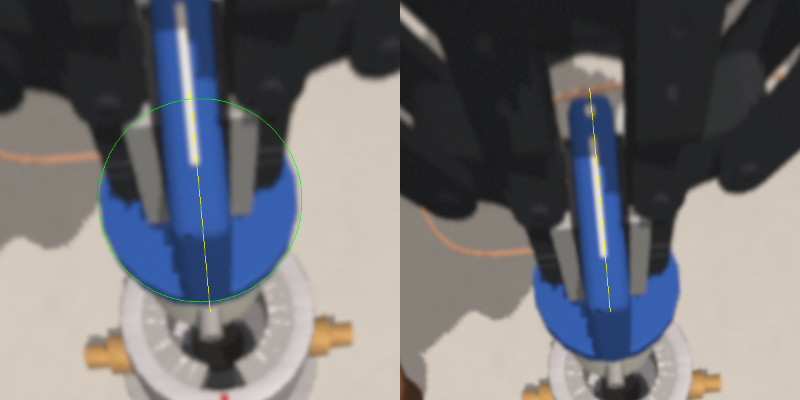

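View pics/o6.png

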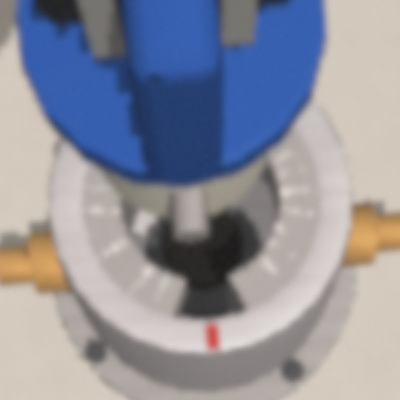

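>>> play_rows:
  travel:
    - [0.05,-0.13,0]
    - [0.05,-0.13,0]
    - [0,0,-0.5]
    - [0,0,-1]
    - [0,0,-1]
    - [0,0,-0.4]
    - [0,0,0]
    - [0,0,0]
  rotation:
    - [0,-0.002,-0.003]
    - [0,0,-0.003]
    - [0,0,0]
    - [0,0,0]
    - [0,0,0]
    - [0,0,0]
    - [0,0,0]
    - [0,0,0]
  claw: [1,1,1,1,1,1,1,1]

```text
time_s: 6.77
position: [0.5912, -0.1945, 0.1177]
tool_rot: [[-0.001, -0.09, 0.996], [0.002, 0.996, 0.09], [-1.0, 0.002, -0.001]]
ft_force: [-0.5, 0.7, -3.6]
grip_width: 0.0114
```

```bash
python3 st.py
```

```text
6.77 [ 59.118 -19.454  11.772] x [-0.0012  0.0015 -1.    ] yaw 95.14 F [-0.53  0.7  -3.62] T [-0.   -0.03  0.01] w 1.14 q [ -29.1   34.5   71.9    0.    73.7 -124.3]
```

>>> play_rows:
  travel:
    - [0.03,-0.11,0]
    - [0,0,0]
    - [0,0,-0.4]
    - [0,0,-0.4]
    - [0,0,-0.4]
    - [0,0,0]
    - [0,0,0]
  rotation:
    - [-0.001,-0.001,0]
    - [0,0,0]
    - [0,0,0]
    - [0,0,0]
    - [0,0,0]
    - [0,0,0]
    - [0,0,0]
  claw: [1,1,1,1,1,1,1]

```text
time_s: 7.35
position: [0.5915, -0.196, 0.1051]
tool_rot: [[0.0, -0.09, 0.996], [-0.0, 0.996, 0.09], [-1.0, -0.0, 0.0]]
ft_force: [0.8, -1.1, -2.0]
grip_width: 0.0108
```

```bash
python3 st.py
```

```text
7.35 [ 59.147 -19.6    10.51 ] x [ 2.e-04 -3.e-04 -1.e+00] yaw 95.14 F [ 0.75 -1.09 -1.98] T [-0.03  0.02 -0.01] w 1.08 q [ -29.2   35.2   72.7   -0.    72.  -124.3]
```

>>> play_rows:
  travel:
    - [0,0.03,-0.3]
    - [0,0,-0.4]
    - [0,0,-0.3]
    - [0,0,-0.3]
    - [0,0,0]
    - [0,0,0]
  rotation:
    - [0,0,0]
    - [0,0,0]
    - [0,0,0]
    - [0,0,0]
    - [0,0,0]
    - [0,0,0]
  claw: [1,1,1,1,1,1]

```text
time_s: 7.85
position: [0.5914, -0.1958, 0.0906]
tool_rot: [[-0.0, -0.089, 0.996], [-0.0, 0.996, 0.089], [-1.0, -0.0, -0.0]]
ft_force: [0.5, 0.0, -2.3]
grip_width: 0.0114
```

```bash
python3 st.py
python3 - <<'E'
from h import *
a=env.get_image('wrist')[:,:,::-1].copy()
cv2.imwrite('pics/w4.png',cv2.resize(a[100:340,200:460],None,fx=3,fy=2.5))
E
```

```text
7.85 [ 59.139 -19.581   9.058] x [-0.e+00 -5.e-04 -1.e+00] yaw 95.13 F [ 0.48  0.03 -2.26] T [-0.06  0.02  0.  ] w 1.14 q [ -29.2   36.1   73.7   -0.    70.2 -124.3]
```

View pics/w4.png

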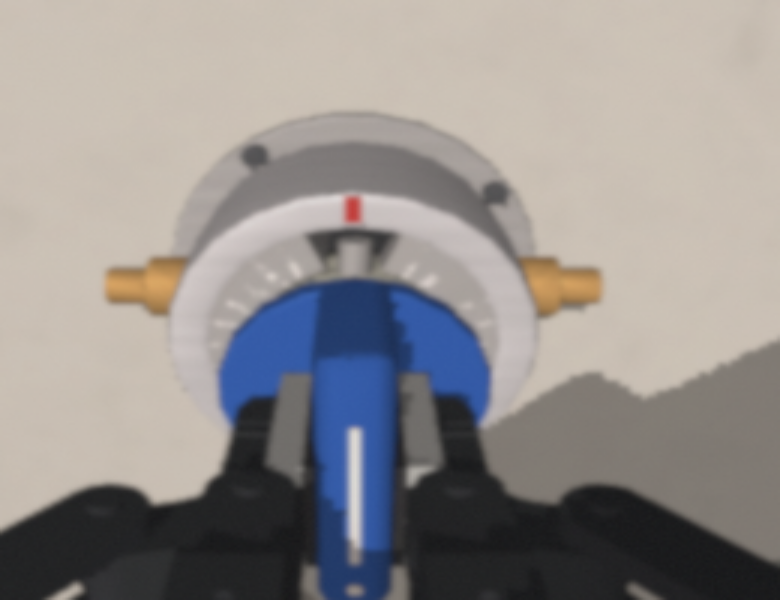

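The pin sits in the middle of the slot with no contact force. Now creeping down to the gasket.

>>> play_rows:
  travel:
    - [0,0,-0.3]
    - [0,0,-0.2]
    - [0,0,0]
    - [0,0,0]
  rotation:
    - [0,0,0]
    - [0,0,0]
    - [0,0,0]
    - [0,0,0]
  claw: [1,1,1,1]

```text
time_s: 8.23
position: [0.5915, -0.1959, 0.0853]
tool_rot: [[0.0, -0.09, 0.996], [-0.001, 0.996, 0.09], [-1.0, -0.001, 0.0]]
ft_force: [-0.7, 0.1, -1.3]
grip_width: 0.0111
```

```bash
python3 st.py
```

```text
8.23 [ 59.148 -19.594   8.533] x [ 3.e-04 -8.e-04 -1.e+00] yaw 95.14 F [-0.72  0.15 -1.29] T [-0.07  0.13  0.  ] w 1.11 q [ -29.2   36.5   74.    -0.    69.5 -124.3]
```

>>> play_rows:
  travel:
    - [0,0,-0.05]
    - [0,0,0]
  rotation:
    - [0,0,0]
    - [0,0,0]
  claw: [1,1]

```text
time_s: 8.4
position: [0.5915, -0.196, 0.0848]
tool_rot: [[0.0, -0.09, 0.996], [-0.001, 0.996, 0.09], [-1.0, -0.001, 0.0]]
ft_force: [-0.7, -0.6, -3.8]
grip_width: 0.0115
```

```bash
python3 st.py
```

```text
8.4 [ 59.151 -19.597   8.484] x [ 4.e-04 -1.e-03 -1.e+00] yaw 95.14 F [-0.72 -0.64 -3.85] T [-0.13  0.15  0.01] w 1.15 q [ -29.2   36.5   74.1   -0.    69.4 -124.3]
```

>>> play_rows:
  travel:
    - [0,0.02,-0.05]
    - [0,0,0]
    - [0,0,-0.05]
    - [0,0,0]
  rotation:
    - [0.001,0,0]
    - [0,0,0]
    - [0,0,0]
    - [0,0,0]
  claw: [1,1,1,1]

```text
time_s: 8.73
position: [0.5914, -0.1959, 0.0839]
tool_rot: [[0.0, -0.09, 0.996], [-0.0, 0.996, 0.09], [-1.0, -0.0, 0.0]]
ft_force: [-0.4, -0.8, -2.7]
grip_width: 0.0116
```

```bash
python3 st.py
```

```text
8.73 [ 59.143 -19.592   8.394] x [ 4.e-04 -2.e-04 -1.e+00] yaw 95.14 F [-0.45 -0.83 -2.66] T [-0.14  0.17 -0.02] w 1.16 q [ -29.2   36.5   74.1    0.    69.3 -124.3]
```

>>> play_rows:
  travel:
    - [0,0,-0.05]
    - [0,0,0]
  rotation:
    - [0,0,0]
    - [0,0,0]
  claw: [1,1]

```text
time_s: 8.9
position: [0.5915, -0.1959, 0.0834]
tool_rot: [[0.001, -0.089, 0.996], [-0.0, 0.996, 0.089], [-1.0, -0.0, 0.001]]
ft_force: [-0.3, -0.6, -2.6]
grip_width: 0.0114
```

```bash
python3 st.py
```

```text
8.9 [ 59.145 -19.593   8.345] x [ 5.e-04 -2.e-04 -1.e+00] yaw 95.13 F [-0.26 -0.56 -2.57] T [-0.06  0.15 -0.  ] w 1.14 q [ -29.2   36.6   74.1    0.    69.2 -124.3]
```

>>> play_rows:
  travel:
    - [0,0,-0.05]
    - [0,0,0]
  rotation:
    - [0,0,0]
    - [0,0,0]
  claw: [1,1]

```text
time_s: 9.07
position: [0.5915, -0.1959, 0.0829]
tool_rot: [[0.001, -0.09, 0.996], [-0.0, 0.996, 0.09], [-1.0, -0.0, 0.0]]
ft_force: [-0.7, -0.5, -2.5]
grip_width: 0.0109
```

```bash
python3 st.py
```

```text
9.07 [ 59.146 -19.591   8.288] x [ 5.e-04 -2.e-04 -1.e+00] yaw 95.14 F [-0.69 -0.53 -2.48] T [-0.02  0.14  0.05] w 1.09 q [ -29.2   36.6   74.2    0.    69.2 -124.3]
```

>>> play_rows:
  travel:
    - [0,0,-0.04]
    - [0,0,0]
  rotation:
    - [0,0,0]
    - [0,0,0]
  claw: [1,1]

```text
time_s: 9.23
position: [0.5914, -0.196, 0.0824]
tool_rot: [[0.0, -0.089, 0.996], [-0.0, 0.996, 0.089], [-1.0, -0.0, 0.0]]
ft_force: [-0.6, 0.3, -3.6]
grip_width: 0.0114
```

>>> play_rows:
  travel:
    - [0,0,-0.03]
    - [0,0,0]
  rotation:
    - [0,0,0]
    - [0,0,0]
  claw: [1,1]

```text
time_s: 9.4
position: [0.5915, -0.1959, 0.0821]
tool_rot: [[0.001, -0.089, 0.996], [-0.0, 0.996, 0.089], [-1.0, -0.0, 0.0]]
ft_force: [-1.3, 0.1, -1.6]
grip_width: 0.0112
```

>>> play_rows:
  travel:
    - [0,0,-0.03]
    - [0,0,0]
  rotation:
    - [0,0,0]
    - [0,0,0]
  claw: [1,1]

```text
time_s: 9.57
position: [0.5915, -0.1959, 0.0818]
tool_rot: [[0.001, -0.09, 0.996], [-0.0, 0.996, 0.09], [-1.0, -0.0, 0.001]]
ft_force: [-0.6, -0.3, -2.5]
grip_width: 0.0108
```

```bash
python3 st.py
```

```text
9.57 [ 59.147 -19.594   8.182] x [ 6.e-04 -3.e-04 -1.e+00] yaw 95.14 F [-0.57 -0.35 -2.51] T [-0.09  0.2  -0.  ] w 1.08 q [ -29.2   36.7   74.2   -0.    69.  -124.3]
```

>>> play_rows:
  travel:
    - [0,0,-0.03]
    - [0,0,0]
  rotation:
    - [0,0,0]
    - [0,0,0]
  claw: [1,1]

```text
time_s: 9.73
position: [0.5915, -0.196, 0.0815]
tool_rot: [[0.001, -0.09, 0.996], [-0.0, 0.996, 0.09], [-1.0, -0.0, 0.001]]
ft_force: [-0.6, -0.6, -2.7]
grip_width: 0.0116
```

>>> play_rows:
  travel:
    - [0,0,-0.03]
    - [0,0,0]
  rotation:
    - [0,0,0]
    - [0,0,0]
  claw: [1,1]

```text
time_s: 9.9
position: [0.5915, -0.196, 0.0812]
tool_rot: [[0.001, -0.09, 0.996], [-0.0, 0.996, 0.09], [-1.0, -0.0, 0.0]]
ft_force: [-0.2, -0.9, -2.8]
grip_width: 0.0116
```

>>> play_rows:
  travel:
    - [0,0,-0.03]
    - [0,0,0]
  rotation:
    - [0,0,0]
    - [0,0,0]
  claw: [1,1]

```text
time_s: 10.07
position: [0.5914, -0.196, 0.0808]
tool_rot: [[0.001, -0.089, 0.996], [-0.0, 0.996, 0.089], [-1.0, -0.0, 0.001]]
ft_force: [0.2, -0.3, -1.9]
grip_width: 0.0113
```

```bash
python3 st.py
```

```text
10.07 [ 59.145 -19.597   8.084] x [ 6.e-04 -3.e-04 -1.e+00] yaw 95.13 F [ 0.2  -0.29 -1.91] T [-0.1   0.13 -0.01] w 1.13 q [ -29.2   36.7   74.3   -0.    68.9 -124.3]
```

>>> play_rows:
  travel:
    - [0,0,-0.03]
    - [0,0,0]
  rotation:
    - [0,0,0]
    - [0,0,0]
  claw: [1,1]

```text
time_s: 10.23
position: [0.5915, -0.196, 0.0805]
tool_rot: [[0.001, -0.089, 0.996], [-0.0, 0.996, 0.089], [-1.0, -0.0, 0.001]]
ft_force: [-0.3, -1.0, -2.1]
grip_width: 0.0111
```

>>> play_rows:
  travel:
    - [0,0,-0.03]
    - [0,0,0]
  rotation:
    - [0,0,0]
    - [0,0,0]
  claw: [1,1]

```text
time_s: 10.4
position: [0.5915, -0.196, 0.0802]
tool_rot: [[0.001, -0.09, 0.996], [-0.0, 0.996, 0.09], [-1.0, -0.0, 0.001]]
ft_force: [-1.0, -1.0, -2.0]
grip_width: 0.0111
```

>>> play_rows:
  travel:
    - [0,0,-0.03]
    - [0,0,0]
  rotation:
    - [0,0,0]
    - [0,0,0]
  claw: [1,1]

```text
time_s: 10.57
position: [0.5915, -0.196, 0.0799]
tool_rot: [[0.001, -0.089, 0.996], [-0.0, 0.996, 0.089], [-1.0, -0.0, 0.001]]
ft_force: [-1.2, -0.3, -2.8]
grip_width: 0.011
```

```bash
python3 st.py
```

```text
10.57 [ 59.148 -19.6     7.986] x [ 6.e-04 -4.e-04 -1.e+00] yaw 95.13 F [-1.23 -0.35 -2.84] T [-0.14  0.15  0.01] w 1.1 q [ -29.2   36.8   74.4   -0.    68.8 -124.3]
```

>>> play_rows:
  travel:
    - [0,0.02,-0.03]
    - [0,0,0]
  rotation:
    - [0,0,0]
    - [0,0,0]
  claw: [1,1]

```text
time_s: 10.73
position: [0.5914, -0.1959, 0.0796]
tool_rot: [[0.001, -0.089, 0.996], [-0.001, 0.996, 0.089], [-1.0, -0.001, 0.0]]
ft_force: [-0.8, -0.3, -3.0]
grip_width: 0.0112
```

>>> play_rows:
  travel:
    - [0,0,-0.03]
    - [0,0,0]
  rotation:
    - [0,0,0]
    - [0,0,0]
  claw: [1,1]

```text
time_s: 10.9
position: [0.5914, -0.1959, 0.0792]
tool_rot: [[0.001, -0.09, 0.996], [-0.001, 0.996, 0.09], [-1.0, -0.001, 0.0]]
ft_force: [-1.1, -0.5, -3.2]
grip_width: 0.0114
```

>>> play_rows:
  travel:
    - [0,0,-0.03]
    - [0,0,0]
  rotation:
    - [0,0,0]
    - [0,0,0]
  claw: [1,1]

```text
time_s: 11.07
position: [0.5915, -0.1959, 0.079]
tool_rot: [[0.001, -0.09, 0.996], [-0.001, 0.996, 0.09], [-1.0, -0.001, 0.001]]
ft_force: [-0.5, -0.7, -2.1]
grip_width: 0.0111
```

```bash
python3 st.py
```

```text
11.07 [ 59.146 -19.587   7.897] x [ 6.e-04 -6.e-04 -1.e+00] yaw 95.14 F [-0.53 -0.68 -2.12] T [-0.08  0.26  0.  ] w 1.11 q [ -29.2   36.9   74.4   -0.    68.7 -124.3]
```

>>> play_rows:
  travel:
    - [0,0,-0.03]
    - [0,0,0]
  rotation:
    - [0,0,0]
    - [0,0,0]
  claw: [1,1]

```text
time_s: 11.23
position: [0.5915, -0.1958, 0.079]
tool_rot: [[0.001, -0.09, 0.996], [-0.001, 0.996, 0.09], [-1.0, -0.001, 0.001]]
ft_force: [-1.8, -0.2, -1.8]
grip_width: 0.0113
```

>>> play_rows:
  travel:
    - [0,0,-0.03]
    - [0,0,0]
  rotation:
    - [0,0,0]
    - [0,0,0]
  claw: [1,1]

```text
time_s: 11.4
position: [0.5915, -0.1959, 0.0789]
tool_rot: [[0.001, -0.09, 0.996], [-0.001, 0.996, 0.09], [-1.0, -0.001, 0.001]]
ft_force: [-0.8, -0.9, -2.3]
grip_width: 0.0113
```

```bash
python3 st.py
```

```text
11.4 [ 59.147 -19.587   7.893] x [ 9.e-04 -9.e-04 -1.e+00] yaw 95.14 F [-0.78 -0.86 -2.31] T [-0.14  0.3  -0.02] w 1.13 q [ -29.2   36.9   74.4   -0.    68.6 -124.3]
```

Run:
```python
from h import *
o=env.observe();print(o['joint_efforts'].round(2),o['position'],o['qvel'].round(3))
for n in('side','top'):
    cv2.imwrite(f'pics/{n}5.png',env.get_image(n)[:,:,::-1])
o=env.observe();print(o['joint_efforts'].round(2),o['position'],o['ft_force'])
```

```text
[  0.55 -55.66 -20.74   0.29  -0.31  -0.  ] [ 0.59147497 -0.19586546  0.07893016] [-0.004 -0.022 -0.005  0.121  0.038  0.001]
[  0.55 -55.07 -20.54   0.28  -0.38   0.  ] [ 0.59149864 -0.19585353  0.07890661] [-1.63320628 -0.24601724  0.97489365]
```

View pics/side5.png

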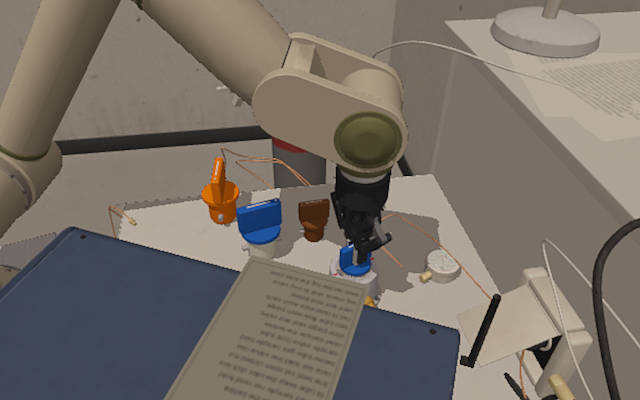

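View pics/top5.png

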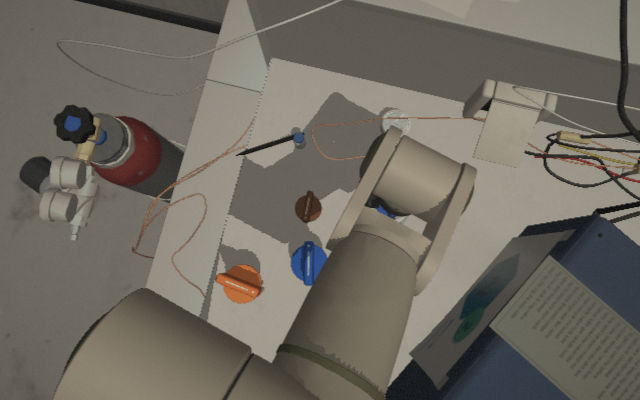

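>>> play_rows:
  travel:
    - [0,0,0]
    - [0,0,0]
  rotation:
    - [0.001,0.001,0]
    - [0,0,0]
  claw: [1,1]

```text
time_s: 11.67
position: [0.5915, -0.1959, 0.0789]
tool_rot: [[-0.0, -0.09, 0.996], [0.0, 0.996, 0.09], [-1.0, 0.0, -0.0]]
ft_force: [-1.4, -0.4, -1.3]
grip_width: 0.0109
```

```bash
for i in 1 2 3; do python3 st.py;  python3 -c "
from rig import env
env.get_image('side')"; done
```

```text
11.67 [ 59.149 -19.59    7.892] x [-1.e-04  1.e-04 -1.e+00] yaw 95.14 F [-1.38 -0.4  -1.29] T [-0.13  0.28  0.05] w 1.09 q [ -29.2   36.9   74.4    0.    68.7 -124.3]
11.72 [ 59.147 -19.591   7.889] x [-1.e-04  1.e-04 -1.e+00] yaw 95.14 F [-1.54 -0.52 -0.67] T [-0.09  0.32 -0.02] w 1.17 q [ -29.2   36.9   74.4    0.    68.7 -124.3]
11.77 [ 59.149 -19.593   7.893] x [ 0.  0. -1.] yaw 95.14 F [-2.43 -0.28 -0.96] T [-0.1   0.26 -0.01] w 1.08 q [ -29.2   36.9   74.4    0.    68.7 -124.3]
```

>>> play_rows:
  travel:
    - [-0.02,0,-0.05]
    - [0,0,0]
  rotation:
    - [0,0,0]
    - [0,0,0]
  claw: [1,1]

```text
time_s: 11.98
position: [0.5915, -0.1959, 0.0788]
tool_rot: [[0.001, -0.09, 0.996], [-0.0, 0.996, 0.09], [-1.0, -0.0, 0.001]]
ft_force: [-1.2, -1.2, 0.8]
grip_width: 0.0112
```

```bash
python3 st.py
```

```text
11.98 [ 59.149 -19.595   7.882] x [ 7.e-04 -2.e-04 -1.e+00] yaw 95.14 F [-1.24 -1.21  0.76] T [-0.05  0.37 -0.02] w 1.12 q [ -29.2   36.9   74.4    0.    68.7 -124.3]
```

Contact confirmed: a push of 0.5 mm raised Fz by about 3 N while the tool moved only 0.1 mm. Contact is at TCP z ≈ 0.079. Now I start turning clockwise and let the TCP follow the 1.5 mm axis offset.

>>> play_rows:
  travel:
    - [-0.02,-0.012,0]
    - [0,-0.012,0]
    - [0,-0.012,0]
    - [0,-0.012,0]
    - [0,0,0]
  rotation:
    - [0,0,-0.08]
    - [0,0,-0.08]
    - [0,0,-0.08]
    - [0,0,-0.08]
    - [0,0,0]
  claw: [1,1,1,1,1]

```text
time_s: 12.4
position: [0.5915, -0.1962, 0.0789]
tool_rot: [[0.001, 0.242, 0.97], [-0.001, 0.97, -0.242], [-1.0, -0.0, 0.001]]
ft_force: [-2.6, 0.4, 0.5]
grip_width: 0.011
```

```bash
python3 st.py
```

```text
12.4 [ 59.148 -19.625   7.888] x [ 1.3e-03 -6.0e-04 -1.0e+00] yaw 75.99 F [-2.56  0.35  0.52] T [-0.14  0.3   0.02] w 1.1 q [ -29.2   36.9   74.4    0.    68.6 -105.2]
```

>>> play_rows:
  travel:
    - [-0.015,-0.016,0]
    - [-0.015,-0.016,0]
    - [-0.015,-0.016,0]
    - [-0.015,-0.016,0]
    - [-0.015,-0.016,0]
    - [0,0,0]
  rotation:
    - [0.001,0.001,-0.08]
    - [0,0,-0.08]
    - [0,0,-0.08]
    - [0,0,-0.08]
    - [0,0,-0.08]
    - [0,0,0]
  claw: [1,1,1,1,1,1]

```text
time_s: 12.9
position: [0.5914, -0.1968, 0.0789]
tool_rot: [[0.002, 0.603, 0.798], [0.0, 0.798, -0.603], [-1.0, 0.001, 0.002]]
ft_force: [-1.5, 0.2, 1.0]
grip_width: 0.0112
```

```bash
python3 st.py
```

```text
12.9 [ 59.142 -19.683   7.89 ] x [ 2.3e-03  1.0e-04 -1.0e+00] yaw 52.91 F [-1.46  0.23  1.03] T [-0.11  0.33 -0.04] w 1.12 q [-29.3  36.9  74.4   0.1  68.6 -82.2]
```

>>> play_rows:
  travel:
    - [-0.03,-0.008,0]
    - [-0.03,-0.008,0]
    - [-0.03,-0.008,0]
    - [-0.03,-0.008,0]
    - [0,0,0]
  rotation:
    - [0,0.002,-0.065]
    - [0,0,-0.065]
    - [0,0,-0.065]
    - [0,0,-0.065]
    - [0,0,0]
  claw: [1,1,1,1,1]

```text
time_s: 13.32
position: [0.5913, -0.197, 0.0789]
tool_rot: [[0.003, 0.781, 0.624], [-0.0, 0.624, -0.781], [-1.0, 0.002, 0.002]]
ft_force: [-0.9, -0.1, -0.6]
grip_width: 0.0113
```

```bash
python3 st.py
```

```text
13.32 [ 59.135 -19.699   7.891] x [ 3.2e-03 -3.0e-04 -1.0e+00] yaw 38.64 F [-0.9  -0.14 -0.65] T [-0.08  0.35 -0.03] w 1.13 q [-29.3  36.8  74.5   0.1  68.5 -68. ]
```

```bash
cat > av.py <<'E'
from h import *
F=[];T=[]
for i in range(6):
    o=env.observe();F.append(o['ft_force']);T.append(o['wrist_torque']);env.get_image('side')
R=o['tool_rot'];print(round(o['time_s'],2),(o['position']*100).round(3),'x',R[:2,0].round(4),'yaw',np.degrees(np.arctan2(R[1,1],R[0,1])).round(2),'F',np.mean(F,0).round(2),'T',np.mean(T,0).round(3))
E
python3 av.py
```

```text
13.57 [ 59.132 -19.695   7.892] x [ 0.0031 -0.0003] yaw 38.68 F [-0.93 -0.04 -0.53] T [ 0.002  0.171 -0.011]
```

>>> play_rows:
  travel:
    - [-0.02,-0.005,0]
    - [0,0,0]
  rotation:
    - [0,0.003,-0.05]
    - [0,0,0]
  claw: [1,1]

```text
time_s: 13.78
position: [0.5913, -0.197, 0.0789]
tool_rot: [[0.0, 0.811, 0.586], [-0.0, 0.586, -0.811], [-1.0, 0.0, 0.001]]
ft_force: [0.2, 0.2, -1.3]
grip_width: 0.0111
```

```bash
python3 av.py
```

```text
14.03 [ 59.126 -19.697   7.893] x [ 0.0006 -0.0004] yaw 35.94 F [-0.09  0.06 -1.12] T [-0.037  0.086  0.005]
```

>>> play_rows:
  travel:
    - [-0.02,-0.005,0]
    - [0,0,0]
  rotation:
    - [0,0,-0.05]
    - [0,0,0]
  claw: [1,1]

```text
time_s: 14.25
position: [0.5911, -0.197, 0.0789]
tool_rot: [[0.001, 0.838, 0.545], [-0.0, 0.545, -0.838], [-1.0, 0.0, 0.001]]
ft_force: [0.4, 0.0, -1.1]
grip_width: 0.0112
```

```bash
python3 av.py
```

```text
14.5 [ 59.116 -19.702   7.892] x [ 0.0008 -0.0004] yaw 33.16 F [ 0.14  0.04 -0.88] T [-0.026  0.067 -0.012]
```

>>> play_rows:
  travel:
    - [-0.02,-0.004,0]
    - [0,0,0]
  rotation:
    - [0,0.001,-0.05]
    - [0,0,0]
  claw: [1,1]

```text
time_s: 14.72
position: [0.5909, -0.1971, 0.0789]
tool_rot: [[-0.0, 0.864, 0.504], [-0.0, 0.504, -0.864], [-1.0, -0.001, 0.0]]
ft_force: [-0.3, -0.6, -2.0]
grip_width: 0.0109
```

```bash
python3 av.py
```

```text
14.97 [ 59.094 -19.707   7.889] x [-0.0003 -0.0005] yaw 30.39 F [-0.23 -0.18 -1.76] T [-0.041  0.022 -0.015]
```

>>> play_rows:
  travel:
    - [-0.02,-0.004,0]
    - [0,0,0]
  rotation:
    - [0,0.001,-0.04]
    - [0,0,0]
  claw: [1,1]

```text
time_s: 15.18
position: [0.5906, -0.1972, 0.0788]
tool_rot: [[-0.002, 0.882, 0.471], [-0.001, 0.471, -0.882], [-1.0, -0.002, -0.0]]
ft_force: [0.2, -0.4, -1.4]
grip_width: 0.0109
```

```bash
python3 av.py
```

```text
15.43 [ 59.061 -19.713   7.88 ] x [-0.0016 -0.0005] yaw 28.17 F [-0.36 -0.12 -1.41] T [-0.1    0.032 -0.021]
```

>>> play_rows:
  travel:
    - [-0.01,-0.003,0]
    - [0,0,0]
  rotation:
    - [0,-0.001,-0.03]
    - [0,0,0]
  claw: [1,1]

```text
time_s: 15.65
position: [0.5903, -0.1972, 0.0787]
tool_rot: [[-0.001, 0.895, 0.445], [-0.001, 0.445, -0.895], [-1.0, -0.001, 0.0]]
ft_force: [-0.0, -0.0, -2.1]
grip_width: 0.0111
```

```bash
python3 av.py
```

```text
15.9 [ 59.037 -19.721   7.873] x [-0.0012 -0.0006] yaw 26.52 F [-0.44  0.01 -1.93] T [-0.119  0.052 -0.031]
```

>>> play_rows:
  travel:
    - [0,-0.002,0]
    - [0,0,0]
  rotation:
    - [0,0,-0.03]
    - [0,0,0]
  claw: [1,1]

```text
time_s: 16.12
position: [0.5902, -0.1973, 0.0786]
tool_rot: [[-0.002, 0.908, 0.419], [-0.001, 0.419, -0.908], [-1.0, -0.002, -0.0]]
ft_force: [-1.6, -0.1, -1.7]
grip_width: 0.0111
```

```bash
python3 av.py
```

```text
16.37 [ 59.019 -19.729   7.861] x [-0.0017 -0.0006] yaw 24.86 F [-0.81 -0.38 -2.16] T [-0.151  0.059 -0.026]
```

>>> play_rows:
  travel:
    - [0,-0.002,-0.012]
    - [0,0,0]
  rotation:
    - [0,-0.001,-0.03]
    - [0,0,0]
  claw: [1,1]

```text
time_s: 16.58
position: [0.5901, -0.1973, 0.0784]
tool_rot: [[-0.001, 0.92, 0.393], [-0.001, 0.393, -0.92], [-1.0, -0.001, 0.0]]
ft_force: [0.9, -1.0, -1.4]
grip_width: 0.011
```

```bash
python3 av.py
```

```text
16.83 [ 59.011 -19.731   7.843] x [-0.0011 -0.0006] yaw 23.21 F [-0.34 -0.56 -2.31] T [-0.192  0.09   0.011]
```

>>> play_rows:
  travel:
    - [0,-0.002,-0.015]
    - [0,0,0]
  rotation:
    - [0,-0.001,-0.03]
    - [0,0,0]
  claw: [1,1]

```text
time_s: 17.05
position: [0.59, -0.1973, 0.0783]
tool_rot: [[-0.0, 0.93, 0.366], [-0.001, 0.366, -0.93], [-1.0, -0.001, 0.001]]
ft_force: [-1.4, -0.1, -2.8]
grip_width: 0.0114
```

```bash
python3 av.py
```

```text
17.3 [ 59.003 -19.733   7.826] x [-0.0004 -0.0007] yaw 21.56 F [-0.95 -0.53 -2.59] T [-0.141  0.083  0.052]
```

>>> play_rows:
  travel:
    - [0,-0.001,-0.012]
    - [0,0,0]
  rotation:
    - [0,0,-0.027]
    - [0,0,0]
  claw: [1,1]

```text
time_s: 17.52
position: [0.59, -0.1973, 0.0781]
tool_rot: [[-0.001, 0.94, 0.343], [-0.001, 0.343, -0.94], [-1.0, -0.001, 0.0]]
ft_force: [-1.0, -0.3, -2.9]
grip_width: 0.0112
```

```bash
python3 av.py
```

```text
17.77 [ 59.    -19.732   7.813] x [-0.0006 -0.0007] yaw 20.08 F [-0.48 -0.46 -3.12] T [-0.131  0.076  0.062]
```

Estimates now agree: about 14 N from z travel and about 15 N from the twist since the ramps met the pins (~0.17 rad). Releasing.

>>> play_rows:
  travel:
    - [0,0,0]
    - [0,0,0]
    - [0,0,0]
    - [0,0,0]
    - [0,0,0]
  rotation:
    - [0,0,0]
    - [0,0,0]
    - [0,0,0]
    - [0,0,0]
    - [0,0,0]
  claw: [1.5,2,2.8,3.5,3.5]
  squeeze: 20

```text
time_s: 18.23
position: [0.5912, -0.1974, 0.0797]
tool_rot: [[0.003, 0.939, 0.344], [-0.002, 0.344, -0.939], [-1.0, 0.002, 0.003]]
ft_force: [-0.3, -0.3, 0.4]
grip_width: 0.035
```

```bash
python3 st.py;python3 - <<'E'
from h import *
a=env.get_image('wrist')[:,:,::-1].copy()
cv2.imwrite('pics/w6.png',cv2.resize(a[100:360,180:480],(750,600)))
E
```

```text
18.23 [ 59.118 -19.743   7.97 ] x [ 0.0032 -0.0015 -1.    ] yaw 20.09 F [-0.34 -0.32  0.42] T [-0.03 -0.   -0.04] w 3.5 q [-29.3  36.8  74.5   0.   68.5 -49.4]
```

View pics/w6.png

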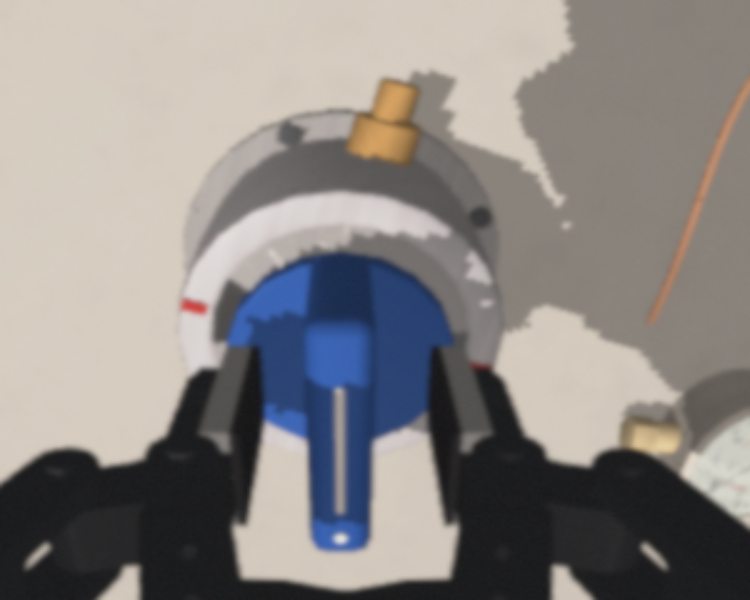

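The handle stands aligned with the open jaws and hasn't sprung back. Backing straight up.

>>> play_rows:
  travel:
    - [0,0,0.5]
    - [0,0,1.5]
    - [0,0,2]
    - [0,0,2]
    - [0,0,2]
    - [0,0,2]
    - [0,0,2]
    - [0,0,0]
    - [0,0,0]
    - [0,0,0]
  rotation:
    - [0,0,0]
    - [0,0,0]
    - [0,0,0]
    - [0,0,0]
    - [0,0,0]
    - [0,0,0]
    - [0,0,0]
    - [0,0,0]
    - [0,0,0]
    - [0,0,0]
  claw: [3.8,3.8,3.8,3.8,3.8,3.8,3.8,3.8,3.8,3.8]

```text
time_s: 19.12
position: [0.59, -0.1967, 0.2079]
tool_rot: [[0.004, 0.939, 0.344], [-0.002, 0.344, -0.939], [-1.0, 0.003, 0.003]]
ft_force: [1.0, 0.3, -0.2]
grip_width: 0.0381
```

```bash
python3 st.py;python3 - <<'E'
from h import *
W=env.camera_info('wrist');a=env.get_image('wrist')[:,:,::-1].copy();s=env.get_image('side')[:,:,::-1].copy()
cv2.imwrite('pics/w7.png',a)
cv2.imwrite('pics/s7.png',cv2.resize(s[150:330,180:480],None,fx=2.6,fy=2.6))
A=ortho(a,W,.0268+.084,.59,-.196,half=.06,ppm=5,fish=True)
d=np.radians(20.08-90);q=np.array([np.cos(d),np.sin(d)])*140
cv2.line(A,(int(300+q[1]),int(300+q[0])),(int(300-q[1]),int(300-q[0])),(0,255,255),1)
cv2.imwrite('pics/o7.png',A)
E
```

```text
19.12 [ 59.004 -19.667  20.794] x [ 0.0039 -0.0016 -1.    ] yaw 20.09 F [ 1.03  0.28 -0.17] T [ 0.04 -0.03  0.02] w 3.81 q [-29.3  29.9  64.6   0.   85.3 -49.4]
```

View pics/o7.png

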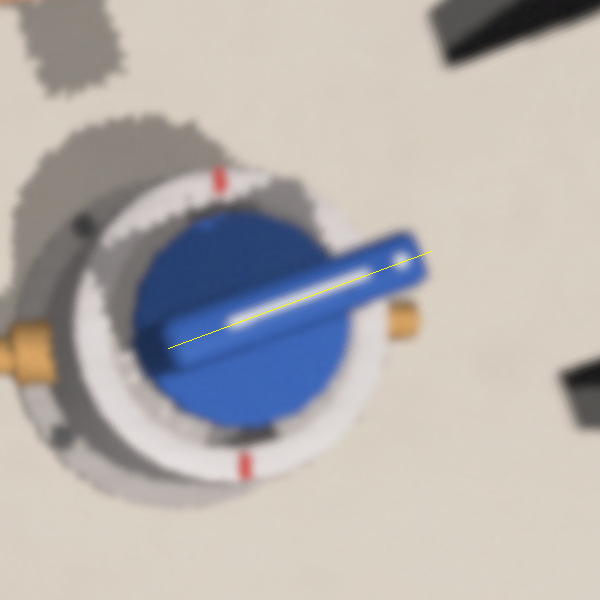

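View pics/s7.png

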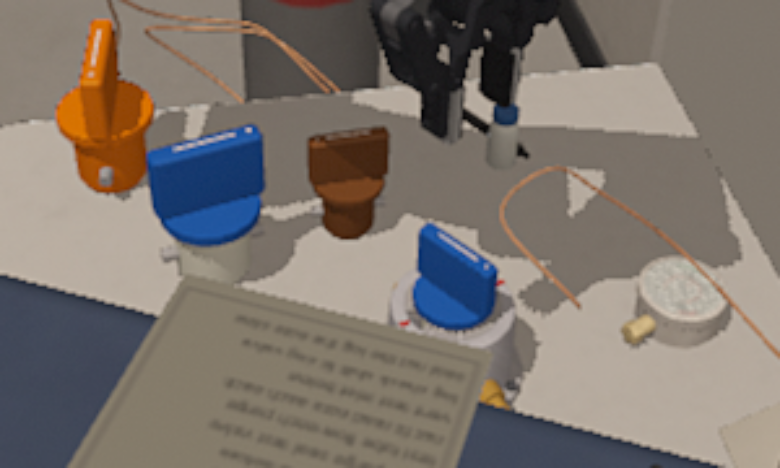

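The bar in the wrist view lies at about 20°, matching the last hand yaw. The cartridge is seated and upright, nothing touches it, and the bystanders haven't moved. Handing in.

```bash
python3 -c "
from rig import env
print(env.close_job())"
```

```text
the job is handed in; nothing more can be done
None
```

The small blue cartridge is seated in the housing, twisted clockwise onto the gasket, and released. The clamp force is estimated at 14–18 N. I handed the job in at about 19 s of the 72 s.

- **Fit:** I gripped the cartridge across its bar and lowered it through the slots with no side contact. The foot touched the gasket at an estimated 27.5 mm above the bench.
- **Twist:** I turned it about 75° from the slot centre, which is about 0.17 rad past where the ramps met the pins.
- **Clamp force:** The force can't be read directly, because the ramps carry it.
    - The hand's downward travel gives about 14 N.
    - The twist angle past the meeting gives about 15 N.
    - The ramp geometry gives about 18 N.

  These differ by a few newtons, but all lie within 9–21 N.
- **Where the methods disagreed:** The expected growing downward pull at the ramps hardly showed on the wrist. Each row restarts from the measured pose, so the hand simply sank with the ramps. I judged the meeting point from that drop instead.
- **Release:** The hand sprang up 1.6 mm on opening. The wrist camera then showed the handle still at its twisted angle (19.7° against 20.1°).
- **Last checks:** The robot was clear of everything. The vial and gauge looked undisturbed in the last side view. The tee was out of that view, and I didn't look at it again after the cartridge was lowered.

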